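# Tamp the firebrick bed of a soldering hearth level

## Task

Four wedge-shaped chunks stand proud of the firebrick bed in the soldering hearth, two of them under the wire rack. Take the tamper by its leaning handle and press the chunks down firmly with its plate, not with the gripper, until every chunk sits on the pan's floor and the whole bed is level; do not knock the rack. Then stand the tamper back on its plate on the bench, well clear of the hearth, and leave the jar, pliers and file where they are.

Things in the scene. Friction and masses are not known exactly. Their poses are not given: they have to be found in the camera images.
- hearth: fixed open steel pan, 198 (x) x 126 (y) mm outside, walls 4 mm thick and 33 mm high, floor 5 mm thick. Origin: centre of the underside, on the bench; x runs from the near end to the far end, under the rack (roughly from the robot's right to its left). It holds ten loose firebrick chunks in two rows, l (+y of the hearth) and r (-y); along each row from the near end: block, wedge, block, wedge, block
- bed (a point): middle of the hearth at the height of the finished level bed: 41 mm above the bench, 8 mm above the pan's rim; axes as the hearth's. The wedges end about 36 mm to the near (-x) and far (+x) side of it, the rows 29 mm to either side
- rack: fixed open wire rack over the far half of the hearth; its frame equals the hearth's. Bars from x = 5 to 113 mm and y = -91 to 91 mm, 152 to 208 mm above the bench; thin legs at x = 20 and 105 mm, y = -87 and 87 mm. Below the bars it is open to the near side. Seen from above, the far wedges lie under it
- tamper: loose tamper, 0.3 to 0.45 kg: flat aluminium plate 80 (x) x 112 (y) x 8 mm; a straight wooden handle, 125 mm long, 26 mm (y) by 30 mm thick, rises from the middle of the plate and leans 38 degrees from the plate's normal towards its -x. Origin: centre of the plate's underside, z its normal. It starts standing on its plate to the right of the hearth (off its near end), handle leaning away from it
- tamper_grip (a point): centre of the tamper's handle 85 mm along it: 52 mm behind (-x) and 75 mm above the tamper's origin; same axes. Gripped here, fingers closing along y and gripper pointing down along the handle, a level plate reaches the far wedges under the rack while the gripper stays in front of the bars
- wedge_near_l: the near wedge of row l: loose firebrick chunk, 0.1 kg, 36 mm high, 54 mm wide (y), tapering along x from 38 mm at the top to 22 mm at the bottom, stuck about 10 to 18 mm proud between two blocks that stand too close; pressing it down pushes them apart, which takes about 3 to 9 N, and it then stays, though pressing another may rock it askew, to be pressed again. Origin: centre of its underside, z up
- wedge_near_r: the near wedge of row r: loose firebrick chunk, 0.1 kg, 36 mm high, 54 mm wide (y), tapering along x from 38 mm at the top to 22 mm at the bottom, stuck about 10 to 18 mm proud between two blocks that stand too close; pressing it down pushes them apart, which takes about 3 to 9 N, and it then stays, though pressing another may rock it askew, to be pressed again. Origin: centre of its underside, z up
- wedge_far_l: the far wedge of row l: loose firebrick chunk, 0.1 kg, 36 mm high, 54 mm wide (y), tapering along x from 38 mm at the top to 22 mm at the bottom, stuck about 10 to 18 mm proud between two blocks that stand too close; pressing it down pushes them apart, which takes about 3 to 9 N, and it then stays, though pressing another may rock it askew, to be pressed again. Origin: centre of its underside, z up
- wedge_far_r: the far wedge of row r: loose firebrick chunk, 0.1 kg, 36 mm high, 54 mm wide (y), tapering along x from 38 mm at the top to 22 mm at the bottom, stuck about 10 to 18 mm proud between two blocks that stand too close; pressing it down pushes them apart, which takes about 3 to 9 N, and it then stays, though pressing another may rock it askew, to be pressed again. Origin: centre of its underside, z up
- block_near_l: the near block of row l: loose squared firebrick chunk, 34 (x) x 54 (y) x 36 mm, 0.15 kg, standing on the hearth's floor. Origin: centre of its underside
- block_near_r: the near block of row r: loose squared firebrick chunk, 34 (x) x 54 (y) x 36 mm, 0.15 kg, standing on the hearth's floor. Origin: centre of its underside
- block_mid_l: the mid block of row l: loose squared firebrick chunk, 34 (x) x 54 (y) x 36 mm, 0.15 kg, standing on the hearth's floor. Origin: centre of its underside
- block_mid_r: the mid block of row r: loose squared firebrick chunk, 34 (x) x 54 (y) x 36 mm, 0.15 kg, standing on the hearth's floor. Origin: centre of its underside
- block_far_l: the far block of row l: loose squared firebrick chunk, 34 (x) x 54 (y) x 36 mm, 0.15 kg, standing on the hearth's floor. Origin: centre of its underside
- block_far_r: the far block of row r: loose squared firebrick chunk, 34 (x) x 54 (y) x 36 mm, 0.15 kg, standing on the hearth's floor. Origin: centre of its underside
- jar: bystander: amber glass jar, 64 mm across, 70 mm high; origin under its centre
- pliers: bystander: pliers with black grips, about 140 mm long, lying on the bench
- file: bystander: hand file with wooden handle, about 175 mm long, lying on the bench
Mind the look-alikes: they are no part of the job. What is shaped like the block_near_r but purple is not meant. Of the things that look like the tamper, take the one that is nearest to the robot's base at the start.

How it is judged:
On the way, in this order (a step that is already met when the one before it is completed fails the run):
1. the tamper is held in the gripper and lifted clear of the bench (contact force between the fingers and tamper above 2 N and height (world z) of tamper above 0.03 m), for 0.2 s.
2. all ten chunks are down level while the held tamper still bears on one of them with more than 3 N (contact force between the fingers and tamper above 2 N and z of wedge_near_l in the frame of hearth between 0.001 and 0.0095 m and angle between each of wedge_near_l, wedge_near_r, wedge_far_l, wedge_far_r, block_near_l, block_near_r, block_mid_l, block_mid_r, block_far_l, block_far_r's own z axis and vertical below 0.18 rad and z of wedge_near_r in the frame of hearth between 0.001 and 0.0095 m and z of wedge_far_l in the frame of hearth between 0.001 and 0.0095 m and z of wedge_far_r in the frame of hearth between 0.001 and 0.0095 m and z of block_near_l in the frame of hearth between 0.001 and 0.0095 m and z of block_near_r in the frame of hearth between 0.001 and 0.0095 m and z of block_mid_l in the frame of hearth between 0.001 and 0.0095 m and z of block_mid_r in the frame of hearth between 0.001 and 0.0095 m and z of block_far_l in the frame of hearth between 0.001 and 0.0095 m and z of block_far_r in the frame of hearth between 0.001 and 0.0095 m and (contact force between tamper and wedge_near_l above 3 N or contact force between tamper and wedge_near_r above 3 N or contact force between tamper and wedge_far_l above 3 N or contact force between tamper and wedge_far_r above 3 N or contact force between tamper and block_near_l above 3 N or contact force between tamper and block_near_r above 3 N or contact force between tamper and block_mid_l above 3 N or contact force between tamper and block_mid_r above 3 N or contact force between tamper and block_far_l above 3 N or contact force between tamper and block_far_r above 3 N)), for 0.1 s.
At the end, for the whole second after the job is handed in: every chunk's underside lies within 4.5 mm of the hearth's floor and tilted less than 0.18 rad; the tamper stands on its plate on the bench (underside below 6 mm, tilted less than 0.08 rad), at rest, its plate's centre more than 150 mm from the hearth's centre (z of wedge_near_l in the frame of hearth between 0.001 and 0.0095 m and angle between each of wedge_near_l, wedge_near_r, wedge_far_l, wedge_far_r, block_near_l, block_near_r, block_mid_l, block_mid_r, block_far_l, block_far_r's own z axis and vertical below 0.18 rad and z of wedge_near_r in the frame of hearth between 0.001 and 0.0095 m and z of wedge_far_l in the frame of hearth between 0.001 and 0.0095 m and z of wedge_far_r in the frame of hearth between 0.001 and 0.0095 m and z of block_near_l in the frame of hearth between 0.001 and 0.0095 m and z of block_near_r in the frame of hearth between 0.001 and 0.0095 m and z of block_mid_l in the frame of hearth between 0.001 and 0.0095 m and z of block_mid_r in the frame of hearth between 0.001 and 0.0095 m and z of block_far_l in the frame of hearth between 0.001 and 0.0095 m and z of block_far_r in the frame of hearth between 0.001 and 0.0095 m and height (world z) of tamper below 0.006 m and angle between tamper's own z axis and vertical below 0.08 rad and horizontal distance between tamper and hearth above 0.15 m and linear speed of tamper below 0.02 m/s); the robot touches nothing.
It fails at once if the gripper or arm presses on a chunk (over 1 N) (contact force between any of the fingers, the arm and wedge_near_l above 1 N or contact force between any of the fingers, the arm and wedge_near_r above 1 N or contact force between any of the fingers, the arm and wedge_far_l above 1 N or contact force between any of the fingers, the arm and wedge_far_r above 1 N or contact force between any of the fingers, the arm and block_near_l above 1 N or contact force between any of the fingers, the arm and block_near_r above 1 N or contact force between any of the fingers, the arm and block_mid_l above 1 N or contact force between any of the fingers, the arm and block_mid_r above 1 N or contact force between any of the fingers, the arm and block_far_l above 1 N or contact force between any of the fingers, the arm and block_far_r above 1 N).
It fails at once if the rack is knocked (over 5 N) (contact force between rack and anything else above 5 N).
It fails at once if the jar, pliers or file is moved more than 20 mm (distance of any of jar, pliers, file from where it was at the start of the episode above 0.02 m).
It also fails if it takes over 72 s, if anything falls off the work surface, if the arm or the gripper's body presses on something with over 40 N, if the wrist force passes 120 N, or if a joint passes its speed limit or range.

## Robot

A 7-joint arm with a two-finger parallel gripper is mounted at the origin on the work surface. World frame = base frame: x ahead of the robot, y to its left, z up, the work surface at z = 0. Lengths are in m, angles in rad, forces in N, time in s.
With the tool pointing down it reaches from about 0.35 to 0.9 m from the base axis. Payload 8.1 kg.
Tool frame: the origin (TCP) lies on the centre line of the jaws, within the pads' length; the fingertips stand 22 mm ahead of it and the grasp point (between the pads) lies 3 mm ahead of it; z points along the fingers, y is the direction in which the jaws open and shut (so a half turn about z gives the same grasp; the last joint's range is limited). The gripper opens to 92 mm and grips with 3 to 60 N. Pads are 19 mm wide; open, the fingers measure 130 mm over their backs; the gripper's body (75 mm by 190 mm) begins 47 mm behind the grasp point.
Start: joints at [1.21, 0.434, 0.025, 1.573, -0.012, 1.134, -0.075], TCP at [0.159, -0.604, 0.249] pointing down, gripper open.
Joint ranges: [-2.62, 2.62], [-0.44, 2.09], [-1.27, 1.32], [0.08, 2.57], [-1.32, 4.46], [0.12, 2], [-2.74, 2.74]. Speed limits (rad/s): [2.22, 2.22, 3.01, 3.01, 3.14, 3.14, 3.14].

## Interface

Orientations are given as a rotation vector (axis times angle).
In Python, from cell import arm gives the robot as it stands.
- The arm moves only by the shell command python3 -m pendant 'ROWS' [FORCE]. ROWS is JSON, a list that holds one entry, the list of rows, each a list of 7 numbers: the shift along the tool's x, y, z in units of 0.04 m (1.0 is 0.04 m), then the turn, a rotation vector about the tool's x, y, z in units of 0.08 rad (1.0 is 0.08 rad), then the closure, from 0 (fully open) to 1 (shut). In form: [[[tx, ty, tz, ax, ay, az, fingers], ...]]. A call has 1 to 20 rows; each row shifts and turns the commanded pose from where the row before left it, along the tool's axes as they then stand; what a row does not reach is not made up. A row lasts 1/12 s, in which the tool goes at most 41.7 mm and 7.16 degrees, less where a joint would pass 70% of its speed; a pose out of reach is approached as far as the arm can. A call with a number of a shift or a turn outside -1 to 1 is refused whole. A call with a gripper value outside its range is refused whole. The fingers move at their own pace and stop on an object; FORCE is the grip in N (left out, the last holds). Time passes only in rows, so rows that do not move let the fingers close. It gives the time, the measured TCP pose, the force and the opening at its end, in the units of the state.
- arm.observe(): the state, without advancing time (a new reading comes with each control period).
- arm.get_image(name): name is "scene" or "top"; returns a dict with "img" (480x640x3 uint8, red, green, blue), "z_map" (480x640 float32, m along the optical axis (not along the pixel's ray), 0 where there is no reading), "K" (3x3 intrinsics, pixels), "R" (3x3) and "t" (3): a world point X has camera coordinates R X + t. Camera axes: x right, y down, z forward; pixel columns grow to the right and rows downward; lengths in m; the calibration is good to about 2 mm. A picture is of the moment at which its call begins.
- arm.sign_off(): hands the job in, once; it reports no verdict.
The state is a dict: "clock": time; "joints": joint angles; "dq": joint speeds; "joint_efforts": joint torques, N m; "position": TCP position; "ee_rot": TCP orientation; "force": force on the tool from outside, world axes, zero at the start; "ft_torque": the same for the moment, N m; "width": opening from 0.0 (shut) to 1.0 (fully open).
Only numpy, scipy, OpenCV 4.12 (cv2) and the standard library are available. Lean on these libraries where they do the work, as an engineer would, in place of code of your own. Each camera call takes 0.05 s, during which the arm holds its last target.

## Working session

There is one attempt and no reset: what is moved stays moved. The work goes in short steps, Python scripts to look and compute and a shell command to move; the robot and the scene stay as the last step left them, time stands still between calls to the robot, and variables do not carry over. Pictures are saved under pics/ and viewed, and the job is handed in when it is done.

```bash
mkdir -p pics; ls
cat > h.py <<'E'
import numpy as np,cv2
from cell import arm
from scipy.spatial.transform import Rotation as Ro
def shot(n,f):
    d=arm.get_image(n); cv2.imwrite('pics/'+f,d['img'][:,:,::-1]); np.savez('/tmp/'+f+'.npz',**d); return d
def pts(d):
    z=d['z_map']; v,u=np.mgrid[:480,:640]; K=d['K']
    c=np.stack([(u-K[0,2])/K[0,0]*z,(v-K[1,2])/K[1,1]*z,z],-1)
    w=(c-d['t'])@d['R']; w[z==0]=np.nan; return w
E
python3 - <<'E'
from h import *
for n in('scene','top'):
    d=shot(n,n+'0.png'); print(n,-d['R'].T@d['t'],d['R'][2])
print(arm.observe())
E
```

```text
pics
scene [ 1.19952396 -0.21223025  0.75149885] [-0.66411046  0.20606106 -0.71867666]
top [ 0.51164018 -0.03735219  0.90202245] [ 0.08206589  0.04166383 -0.99575565]
{'clock': 0.1, 'joints': array([ 1.21039246,  0.4351246 ,  0.02495388,  1.57402068, -0.01159835,
        1.13398146, -0.07510475]), 'dq': array([ 0.00126997, -0.00210921, -0.00221534, -0.00219195, -0.00026527,
        0.00085907,  0.0007063 ]), 'joint_efforts': array([ 1.67155264e-03, -6.69130683e+01,  9.87883508e-01, -3.15148938e+01,
       -6.03358797e-02,  3.73102154e-02,  4.18924697e-05]), 'position': array([ 0.15920037, -0.6039391 ,  0.24803539]), 'ee_rot': array([-3.11419409e+00, -4.03575606e-01,  4.65361994e-04]), 'force': array([-0.09606398,  0.37171395,  0.37689867]), 'ft_torque': array([0.01118745, 0.0783627 , 0.00689988]), 'width': 1.0028533481843676}
```

View pics/scene0.png

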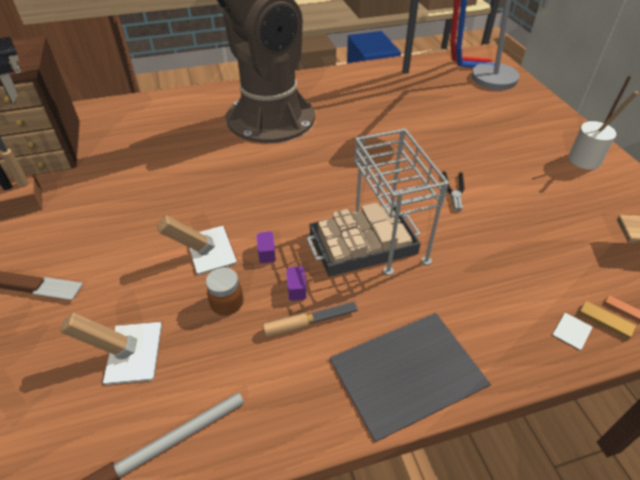

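View pics/top0.png

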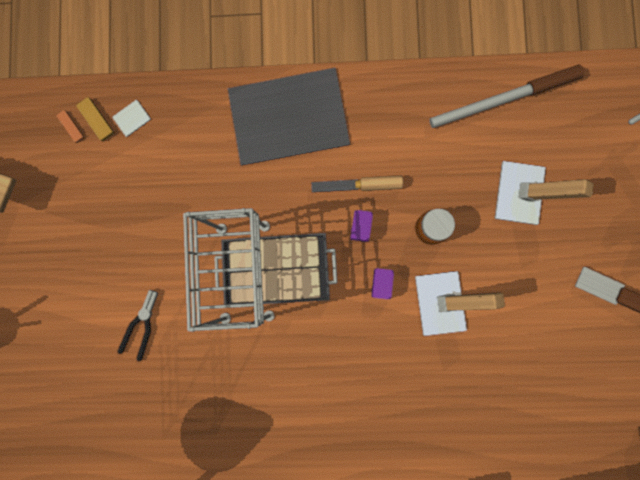

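The top view shows the hearth at about (275,270) under the rack at (222,270). The near tamper, the one closer to the base, has its plate at (441,303) and its handle running to (500,301). The other tamper is at (521,192), and the purple decoys are at (362,226) and (383,283). Next I'll measure poses.

```bash
cat > m.py <<'E'
from h import *
import sys
d=dict(np.load('/tmp/top0.png.npz')); w=pts(d); im=d['img'].astype(int)
hsv=cv2.cvtColor(d['img'],cv2.COLOR_RGB2HSV)
Z=w[...,2]
print('bench z',np.nanmedian(Z[360:400,350:600]))
# plate
m=((hsv[...,1]<50)&(hsv[...,2]>170)).astype(np.uint8); roi=np.zeros_like(m); roi[260:345,405:480]=1; m*=roi
p=w[m>0]; print('plate n',len(p),np.percentile(p[:,2],[5,50,95]))
c,_=cv2.findContours(m,cv2.RETR_EXTERNAL,cv2.CHAIN_APPROX_NONE); c=max(c,key=cv2.contourArea)
def onplane(uv,z):
    uv=np.asarray(uv,float).reshape(-1,2); r=np.c_[uv,np.ones(len(uv))]@np.linalg.inv(d['K']).T@d['R']; o=-d['R'].T@d['t']
    return o+r*((z-o[2])/r[:,2])[:,None]
W=onplane(c,0.008)[:,:2]; rr=cv2.minAreaRect((cv2.convexHull((W*1000).astype(np.float32)))); print('plate rect mm',rr, cv2.boxPoints(rr).tolist())
# handle
hm=((Z>0.02)); roi=np.zeros_like(m); roi[285:320,430:515]=1
p=w[hm&(roi>0)]; print('handle',len(p),np.nanmax(p[:,2]))
for lo in np.arange(.02,.13,.01):
    q=p[(p[:,2]>lo)&(p[:,2]<lo+.01)]
    if len(q): print(round(lo,3),len(q),q.mean(0).round(4),np.ptp(q[:,1]).round(3))
# hearth
roi=np.zeros_like(m); roi[225:315,215:345]=1
dark=((hsv[...,2]<75)&(roi>0))
p=w[dark]; p=p[(p[:,2]>.026)&(p[:,2]<.04)]
print('rim',len(p)); rr=cv2.minAreaRect((p[:,:2]*1000).astype(np.float32)); print(rr)
beam=w[(roi>0)]; 
cv2.imwrite('pics/hz.png',cv2.resize(d['img'][190:350,170:410,::-1],None,fx=3.3,fy=3.3,interpolation=cv2.INTER_CUBIC))
zz=np.nan_to_num(Z[190:350,170:410]); cv2.imwrite('pics/hzz.png',cv2.applyColorMap(cv2.resize(np.clip(zz/0.08*255,0,255).astype(np.uint8),None,fx=3.3,fy=3.3,interpolation=cv2.INTER_NEAREST),cv2.COLORMAP_JET))
E
python3 m.py
```

```text
bench z -0.0009685433594545232
plate n 2103 [nan nan nan]
plate rect mm ((463.7486572265625, -229.05319213867188), (113.03443908691406, 79.89854431152344), 6.061971187591553) [[403.3286437988281, -195.29574584960938], [411.7662658691406, -274.7475280761719], [524.168701171875, -262.8106384277344], [515.7310791015625, -183.35885620117188]]
handle 1059 0.11507161842048093
0.02 76 [ 0.4655 -0.226   0.0266] 0.027
0.03 117 [ 0.4655 -0.232   0.0351] 0.04
0.04 80 [ 0.4673 -0.2413  0.0452] 0.036
0.05 86 [ 0.4669 -0.2484  0.0551] 0.028
0.06 96 [ 0.4686 -0.2562  0.0647] 0.04
0.07 100 [ 0.4691 -0.2645  0.0751] 0.032
0.08 102 [ 0.4694 -0.2727  0.0851] 0.039
0.09 123 [ 0.4705 -0.2847  0.0951] 0.043
0.1 197 [ 0.4716 -0.2955  0.1051] 0.033
0.11 82 [ 0.4702 -0.2947  0.112 ] 0.015
rim 320
((547.70654296875, 83.32929992675781), (146.18499755859375, 203.99061584472656), 0.08099649846553802)
```

Run:
```python
from h import *
im=cv2.imread('pics/scene0.png'); cv2.imwrite('pics/s_z.png',cv2.resize(im[120:290,130:450],None,fx=2.5,fy=2.5,interpolation=cv2.INTER_CUBIC))
```

```text
(no output)
```

View pics/hz.png

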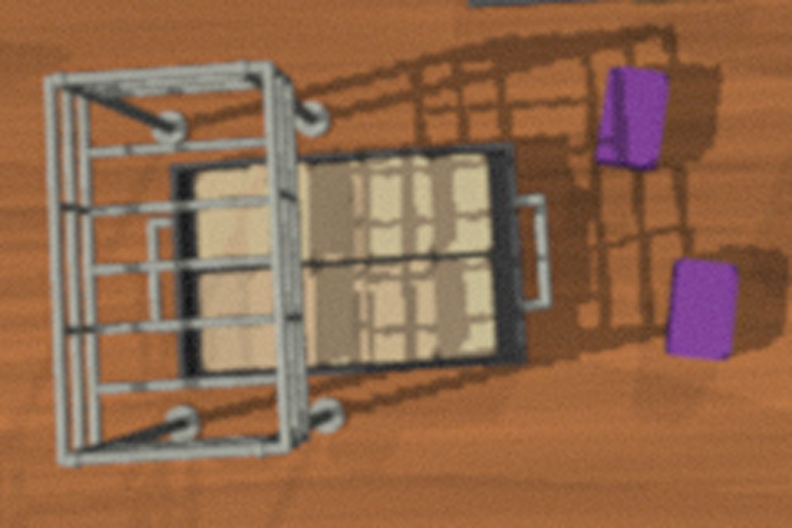

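View pics/s_z.png

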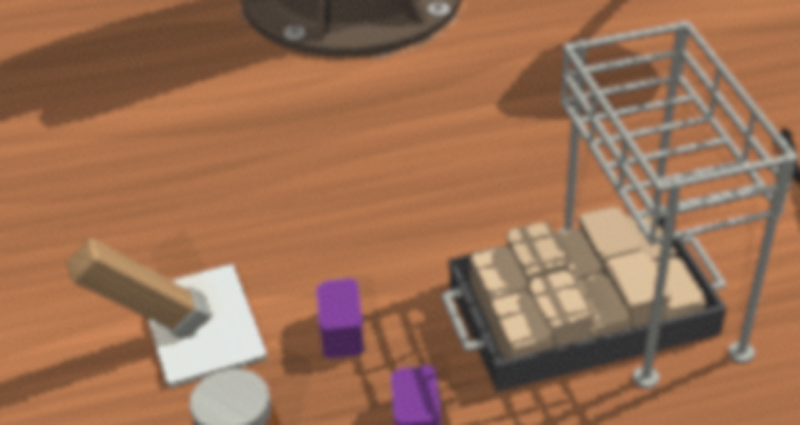

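View pics/hzz.png

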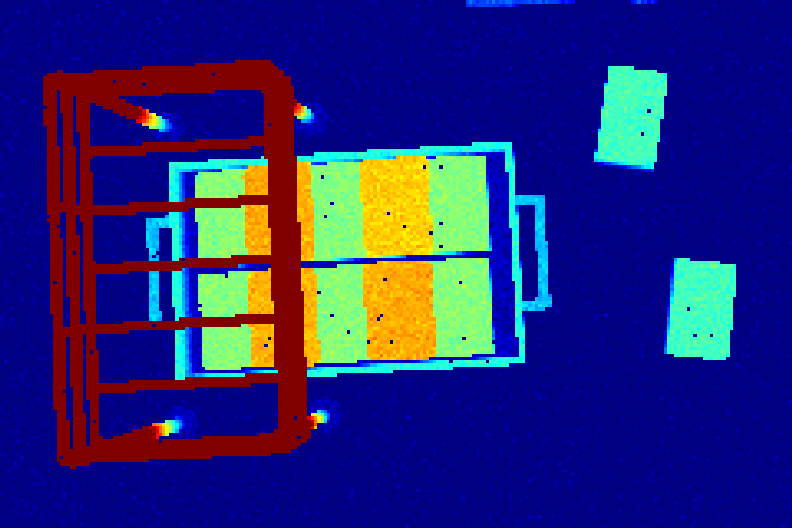

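```bash
cat >> m.py <<'E'
print('-----')
q=np.array([(510,143),(524,362),(181,378),(170,163)])/3.3+np.array([170,190])
C=onplane(q,0.033); print('hearth corners',C.round(4).tolist())
xax=((C[3]+C[2])-(C[0]+C[1]))[:2]; cc=C.mean(0)
print('centre',cc,'len',np.linalg.norm(xax)/2,np.linalg.norm((C[0]-C[1]+C[3]-C[2])[:2])/2,'yaw deg',np.degrees(np.arctan2(xax[1],xax[0])))
y=((C[0]-C[1])+(C[3]-C[2]))[:2]; print('y yaw',np.degrees(np.arctan2(y[1],y[0])))
# tops by bed
yaw=np.arctan2(xax[1],xax[0]); R2=np.array([[np.cos(yaw),np.sin(yaw)],[-np.sin(yaw),np.cos(yaw)]])
l=(w[...,:2]-cc[:2])@R2.T
ok=(abs(l[...,0])<.095)&(abs(l[...,1])<.059)&(Z>.036)&(Z<.065)
for s in(1,-1):
  for x0 in np.arange(-.095,.095,.01):
    k=ok&(l[...,0]>=x0)&(l[...,0]<x0+.01)&(l[...,1]*s>.01)
    if k.sum()>5: print(s,round(x0+.005,3),k.sum(),round(float(np.median(Z[k])),4))
jm=np.zeros_like(m); jm[205:245,415:458]=1
k=(jm>0)&(Z>.06); print('jar',np.nanmean(w[k],0),np.nanmin(w[k],0),np.nanmax(w[k],0))
for nm,(a,b,c2,e) in dict(dec1=(205,245,345,376),dec2=(265,302,368,400)).items():
    k=np.zeros_like(m);k[a:b,c2:e]=1;k=(k>0)&(Z>.02);print(nm,np.nanmin(w[k],0),np.nanmax(w[k],0))
k=np.zeros_like(m);k[205:335,180:275]=1;k=(k>0)&(Z>.14);P=w[k];pl=(P[:,:2]-cc[:2])@R2.T;print('rack local',pl.min(0),pl.max(0),P[:,2].min(),P[:,2].max())
E
python3 m.py | sed -n '/-----/,$p'
```

```text
-----
hearth corners [[0.6005, -0.0157, 0.033], [0.4768, -0.0198, 0.033], [0.473, 0.1746, 0.033], [0.5954, 0.1795, 0.033]]
centre [0.53642985 0.07965008 0.033     ] len 0.1948687693283401 0.12320353890760992 yaw deg 91.31105188428756
y yaw 2.1020604754566006
1 -0.08 70 0.0405
1 -0.07 131 0.0407
1 -0.06 135 0.0405
1 -0.05 155 0.0423
1 -0.04 137 0.0566
1 -0.03 138 0.0568
1 -0.02 132 0.0564
1 -0.01 105 0.0426
1 -0.0 135 0.0407
1 0.01 136 0.041
1 0.02 133 0.0551
1 0.04 65 0.0561
1 0.05 92 0.0561
1 0.06 108 0.0407
1 0.07 116 0.0407
1 0.08 99 0.0404
-1 -0.08 83 0.0403
-1 -0.07 139 0.0405
-1 -0.06 129 0.0406
-1 -0.05 148 0.0434
-1 -0.04 143 0.0537
-1 -0.03 136 0.0538
-1 -0.02 136 0.0541
-1 -0.01 113 0.0418
-1 -0.0 131 0.0407
-1 0.01 130 0.0403
-1 0.02 138 0.0559
-1 0.04 68 0.0567
-1 0.05 92 0.0571
-1 0.06 103 0.0413
-1 0.07 113 0.0408
-1 0.08 95 0.0408
jar [ 0.60701474 -0.21798729  0.06913395] [ 0.57974219 -0.24630378  0.06029722] [ 0.63419852 -0.19087575  0.07403486]
dec1 [ 0.58541096 -0.10407382  0.02101344] [ 0.64291381 -0.06307833  0.04017717]
dec2 [ 0.47694193 -0.13859453  0.02007284] [ 0.53318195 -0.09971737  0.04075911]
rack local [ 0.00578938 -0.09003705] [0.11467002 0.09171842] 0.14147702043267948 0.2110875809279171
```

```bash
cat >> h.py <<'E'
def tam(origin,yaw,tilt=0):  # tool pose for tamper pose, nominal grip. tilt ignored
    a=np.radians(yaw); T=np.array([[np.cos(a),-np.sin(a),0],[np.sin(a),np.cos(a),0],[0,0,1]])
    b=np.radians(38); z=T@[np.sin(b),0,-np.cos(b)]; y=-T[:,1]; x=np.cross(y,z)
    R=np.c_[x,y,z]; p=np.array(origin)+T@[-.052,0,.075]-.003*z
    return R,p
def need(R,p,o=None):
    o=o or arm.observe(); Rc=Ro.from_rotvec(o['ee_rot']).as_matrix()
    dr=Ro.from_matrix(Rc.T@R).as_rotvec(); sh=R.T@(p-o['position'])
    print('pos',o['position'].round(4),'clock',round(o['clock'],2),'F',o['force'].round(1),'T',o['ft_torque'].round(2),'w',round(o['width'],3))
    print('turn first (units)',(dr/.08).round(2),' then shift in target tool axes (units)',(sh/.04).round(2), 'shift in current axes',(Rc.T@(p-o['position'])/.04).round(2))
    return dr,sh
E
python3 - <<'E'
from h import *
print(Ro.from_rotvec(arm.observe()['ee_rot']).as_matrix().round(2))
R,p=tam([.4637,-.2291,0],96.06); print(R.round(2),p)
need(R,p); need(R,p-.1*R[:,2])
E
```

```text
[[ 0.97  0.25 -0.  ]
 [ 0.25 -0.97  0.  ]
 [-0.   -0.   -1.  ]]
[[-0.08  0.99 -0.06]
 [ 0.78  0.11  0.61]
 [ 0.62 -0.   -0.79]] [ 0.46938462 -0.28264608  0.07736403]
pos [ 0.1592 -0.6039  0.248 ] clock 0.1 F [-0.1  0.4  0.4] T [0.01 0.08 0.01] w 1.003
turn first (units) [  5.85   6.82 -17.04]  then shift in target tool axes (units) [3.02 8.56 7.78] shift in current axes [ 9.55 -5.78  4.27]
pos [ 0.1592 -0.6039  0.248 ] clock 0.1 F [-0.1  0.4  0.4] T [0.01 0.08 0.01] w 1.003
turn first (units) [  5.85   6.82 -17.04]  then shift in target tool axes (units) [3.02 8.56 5.28] shift in current axes [ 9.31 -4.27  2.3 ]
```

```bash
python3 -m pendant '[[[0,0,0,0.29,0.34,-0.85,0],[0,0,0,0.29,0.34,-0.85,0],[0,0,0,0.29,0.34,-0.85,0],[0,0,0,0.29,0.34,-0.85,0],[0,0,0,0.29,0.34,-0.85,0],[0,0,0,0.29,0.34,-0.85,0],[0,0,0,0.29,0.34,-0.85,0],[0,0,0,0.29,0.34,-0.85,0],[0,0,0,0.29,0.34,-0.85,0],[0,0,0,0.29,0.34,-0.85,0],[0,0,0,0.29,0.34,-0.85,0],[0,0,0,0.29,0.34,-0.85,0],[0,0,0,0.29,0.34,-0.85,0],[0,0,0,0.29,0.34,-0.85,0],[0,0,0,0.29,0.34,-0.85,0],[0,0,0,0.29,0.34,-0.85,0],[0,0,0,0.29,0.34,-0.85,0],[0,0,0,0.29,0.34,-0.85,0],[0,0,0,0.29,0.34,-0.85,0],[0,0,0,0.29,0.34,-0.85,0]]]'
python3 - <<'E'
from h import *
R,p=tam([.4637,-.2291,0],96.06)
need(R,p-.1*R[:,2]); print(arm.observe()['joints'].round(2))
E
```

```text
clock: 1.77
position: [0.159, -0.6044, 0.2481]
ee_rot: [-1.731, -1.923, -0.596]
force: [-0.4, -0.1, -0.0]
width: 1.0
pos [ 0.159  -0.6044  0.2481] clock 1.77 F [-0.4 -0.1 -0. ] T [-0.69 -0.22  0.06] w 1.0
turn first (units) [ 0.03  0.03 -0.  ]  then shift in target tool axes (units) [3.03 8.57 5.28] shift in current axes [3.04 8.56 5.29]
[ 1.41  0.88 -0.3   0.96  0.03  1.96  1.25]
```

```bash
python3 -m pendant '[[[0.2,0.57,0.35,0,0,0,0],[0.2,0.57,0.35,0,0,0,0],[0.2,0.57,0.35,0,0,0,0],[0.2,0.57,0.35,0,0,0,0],[0.2,0.57,0.35,0,0,0,0],[0.2,0.57,0.35,0,0,0,0],[0.2,0.57,0.35,0,0,0,0],[0.2,0.57,0.35,0,0,0,0],[0.2,0.57,0.35,0,0,0,0],[0.2,0.57,0.35,0,0,0,0],[0.2,0.57,0.35,0,0,0,0],[0.2,0.57,0.35,0,0,0,0],[0.2,0.57,0.35,0,0,0,0],[0.2,0.57,0.35,0,0,0,0],[0.2,0.57,0.35,0,0,0,0],[0,0,0,0,0,0,0],[0,0,0,0,0,0,0]]]'
python3 - <<'E'
from h import *
R,p=tam([.4637,-.2291,0],96.06)
need(R,p); print(arm.observe()['joints'].round(2)); shot('top','t1.png')
E
```

```text
clock: 3.18
position: [0.4778, -0.3454, 0.1558]
ee_rot: [-1.731, -1.924, -0.594]
force: [-0.5, -0.4, 0.5]
width: 1.0
pos [ 0.4778 -0.3454  0.1558] clock 3.18 F [-0.5 -0.4  0.5] T [-0.74 -0.19  0.06] w 1.0
turn first (units) [ 0.01  0.04 -0.  ]  then shift in target tool axes (units) [ 0.04 -0.04  2.52] shift in current axes [ 0.05 -0.05  2.52]
[ 1.    0.82 -0.42  1.35 -0.17  1.48  0.79]
```

View pics/t1.png

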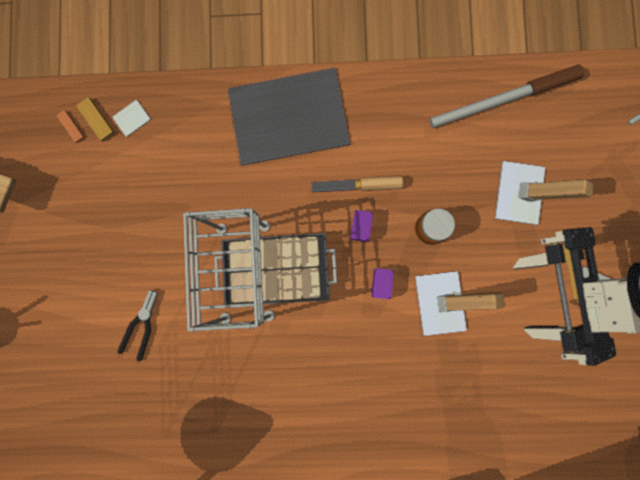

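The open gripper is at (560,295), in line with the handle end at (500,301), and its path is clear. I'll advance along the tool axis and close.

```bash
python3 -m pendant '[[[0.04,-0.04,0.42,0,0.04,0,0],[0,0,0.42,0,0,0,0],[0,0,0.42,0,0,0,0],[0,0,0.42,0,0,0,0],[0,0,0.42,0,0,0,0],[0,0,0.42,0,0,0,0],[0,0,0,0,0,0,0],[0,0,0,0,0,0,0]]]' 60
python3 - <<'E'
from h import *
R,p=tam([.4637,-.2291,0],96.06)
need(R,p); shot('scene','s2.png')
E
python3 -m pendant '[[[0,0,0,0,0,0,0.5],[0,0,0,0,0,0,1],[0,0,0,0,0,0,1],[0,0,0,0,0,0,1],[0,0,0,0,0,0,1],[0,0,0,0,0,0,1],[0,0,0,0,0,0,1],[0,0,0,0,0,0,1],[0,0,0,0,0,0,1],[0,0,0,0,0,0,1],[0,0,0,0,0,0,1],[0,0,0,0,0,0,1]]]' 60
```

```text
clock: 3.9
position: [0.468, -0.2856, 0.0776]
ee_rot: [-1.735, -1.918, -0.596]
force: [-0.4, -1.0, 0.1]
width: 1.0
pos [ 0.468  -0.2856  0.0776] clock 3.9 F [-0.4 -1.   0.1] T [-0.73 -0.19  0.  ] w 1.0
turn first (units) [ 0.03  0.01 -0.06]  then shift in target tool axes (units) [0.05 0.04 0.05] shift in current axes [0.05 0.04 0.05]
clock: 4.95
position: [0.469, -0.2847, 0.0778]
ee_rot: [-1.734, -1.92, -0.596]
force: [1.5, -0.9, 0.5]
width: 0.281
```

Run:
```python
from h import *
R,p=tam([.4637,-.2291,0],96.06)
need(R,p); d=shot('scene','s3.png')
cv2.imwrite('pics/s3z.png',cv2.resize(d['img'][120:290,130:450,::-1],None,fx=2.5,fy=2.5,interpolation=cv2.INTER_CUBIC))
```

```text
pos [ 0.469  -0.2847  0.0778] clock 4.95 F [ 1.5 -0.9  0.5] T [-0.77 -0.16 -0.  ] w 0.281
turn first (units) [ 0.04  0.02 -0.03]  then shift in target tool axes (units) [0.03 0.02 0.04] shift in current axes [0.03 0.02 0.04]
```

View pics/s3z.png

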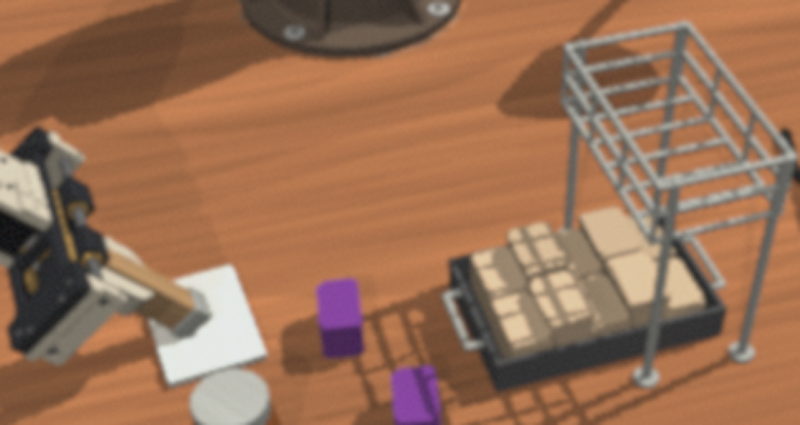

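```bash
python3 -m pendant '[[[0.1,0,-0.13,0,0,0,1],[0.17,0,-0.22,0,0,0,1],[0.2,0,-0.26,0,0,0,1],[0.25,0,-0.31,0,0,0,1],[0.25,0,-0.31,0,0,0,1],[0.25,0,-0.31,0,0,0,1],[0.25,0,-0.31,0,0,0,1],[0.21,0,-0.31,0,0,0,1],[0,0,0,-0.2,0,0.25,1],[0,0,0,-0.2,0,0.25,1],[0,0,0,-0.19,0,0.25,1],[0,0,0,0,0,0,1],[0,0,0,0,0,0,1]]]'
cat >> h.py <<'E'
HC=np.array([.5364,.0797]); HY=91.7
def hp(x,y,z):
    a=np.radians(HY); return np.array([HC[0]+np.cos(a)*x-np.sin(a)*y, HC[1]+np.sin(a)*x+np.cos(a)*y, z])
E
python3 - <<'E'
from h import *
R,p=tam(hp(-.03,0,.1),HY)
need(R,p); print(p,arm.observe()['joints'].round(2)); 
d=shot('top','t4.png'); d=shot('scene','s4.png')
cv2.imwrite('pics/s4z.png',cv2.resize(d['img'][80:290,130:450,::-1],None,fx=2.5,fy=2.5,interpolation=cv2.INTER_CUBIC))
E
```

```text
clock: 6.08
position: [0.4681, -0.2848, 0.1866]
ee_rot: [-1.814, -1.859, -0.624]
force: [-0.7, -0.3, -4.0]
width: 0.281
pos [ 0.4681 -0.2848  0.1866] clock 6.08 F [-0.7 -0.3 -4. ] T [-1.19 -0.2   0.  ] w 0.281
turn first (units) [ 0.04  0.01 -0.05]  then shift in target tool axes (units) [5.34 1.98 4.47] shift in current axes [5.35 1.94 4.47]
[ 0.53888743 -0.00411008  0.17736403] [ 1.01  0.7  -0.45  1.52 -0.25  1.39  0.72]
```

View pics/s4z.png

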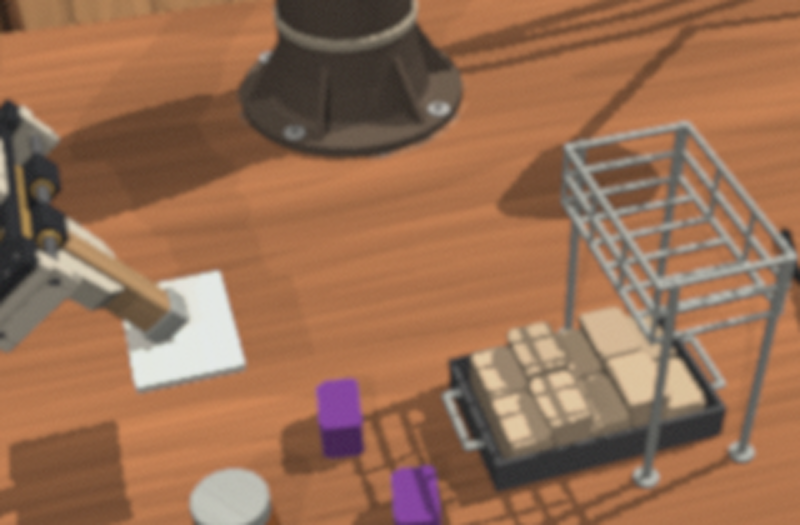

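View pics/t4.png

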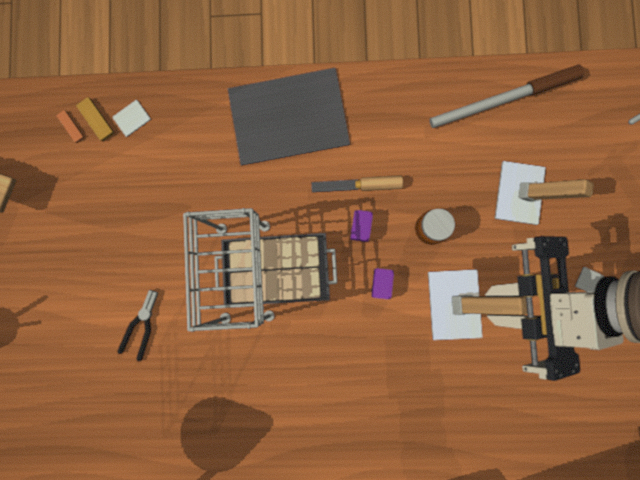

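The tamper is lifted in the gripper, with its plate at (457,303) in the top view. I'll check whether the plate is level.

```bash
cat >> h.py <<'E'
def plate(d,zlo,zhi,box,v=170):
    w=pts(d); hsv=cv2.cvtColor(d['img'],cv2.COLOR_RGB2HSV)
    m=((hsv[...,1]<50)&(hsv[...,2]>v)&(w[...,2]>zlo)&(w[...,2]<zhi)); r=np.zeros_like(m); r[box[0]:box[1],box[2]:box[3]]=1; m&=r
    p=w[m]; A=np.c_[p[:,:2]-p[:,:2].mean(0),np.ones(len(p))]
    for _ in range(4):
        s=np.linalg.lstsq(A,p[:,2],rcond=None)[0]; e=abs(p[:,2]-A@s); k=e<max(.003,2*np.median(e)); p=p[k];A=A[k]
    rr=cv2.minAreaRect((p[:,:2]*1000).astype(np.float32))
    print('plate n',len(p),'slope x,y',s[:2].round(4),'z',s[2].round(4),'rect',np.round(rr[0],1),np.round(rr[1],1),round(rr[2],1)); return s
E
python3 - <<'E'
from h import *
plate(dict(np.load('/tmp/t4.png.npz')),.08,.16,(255,350,420,490))
E
```

```text
plate n 2640 slope x,y [-0.0008  0.0016] z 0.116 rect [ 467.3 -229.1] [111.8  80.1] 1.5
```

Run:
```python
from h import *
R,p=tam(hp(-.022,0,.09),HY); need(R,p)
```

```text
pos [ 0.4686 -0.2846  0.1867] clock 6.18 F [ 0.7  1.3 -2.5] T [-1.22 -0.1  -0.06] w 0.276
turn first (units) [ 0.04  0.01 -0.04]  then shift in target tool axes (units) [5.34 1.96 4.79] shift in current axes [5.35 1.93 4.79]
```

```bash
python3 -m pendant '[[[0.2,0.07,0.17,0,0,0,1],[0.38,0.14,0.34,0,0,0,1],[0.38,0.14,0.34,0,0,0,1],[0.38,0.14,0.34,0,0,0,1],[0.38,0.14,0.34,0,0,0,1],[0.38,0.14,0.34,0,0,0,1],[0.38,0.14,0.34,0,0,0,1],[0.38,0.14,0.34,0,0,0,1],[0.38,0.14,0.34,0,0,0,1],[0.38,0.14,0.34,0,0,0,1],[0.38,0.14,0.34,0,0,0,1],[0.38,0.14,0.34,0,0,0,1],[0.38,0.14,0.34,0,0,0,1],[0.38,0.14,0.34,0,0,0,1],[0.2,0.07,0.17,0,0,0,1],[0,0,0,0,0,0,1],[0,0,0,0,0,0,1]]]'
python3 - <<'E'
from h import *
R,p=tam(hp(-.022,0,.05),HY)
need(R,p); print(p,arm.observe()['joints'].round(2)); 
d=shot('top','t5.png'); d=shot('scene','s5.png')
cv2.imwrite('pics/s5z.png',cv2.resize(d['img'][120:290,250:450,::-1],None,fx=3.5,fy=3.5,interpolation=cv2.INTER_CUBIC))
E
```

```text
clock: 7.6
position: [0.5397, 0.0031, 0.1683]
ee_rot: [-1.812, -1.862, -0.623]
force: [0.5, -0.8, -3.1]
width: 0.283
pos [0.5397 0.0031 0.1683] clock 7.6 F [ 0.5 -0.8 -3.1] T [-1.28 -0.14 -0.02] w 0.283
turn first (units) [ 0.03  0.02 -0.02]  then shift in target tool axes (units) [-0.61 -0.03  0.82] shift in current axes [-0.61 -0.03  0.82]
[0.5386501  0.0038864  0.12736403] [ 0.67  0.61 -0.57  1.8  -0.4   0.99  0.45]
```

View pics/s5z.png

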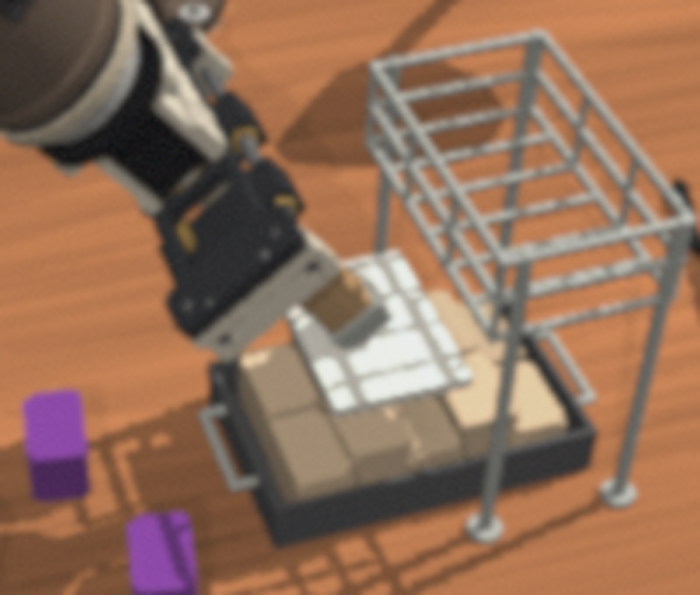

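View pics/t5.png

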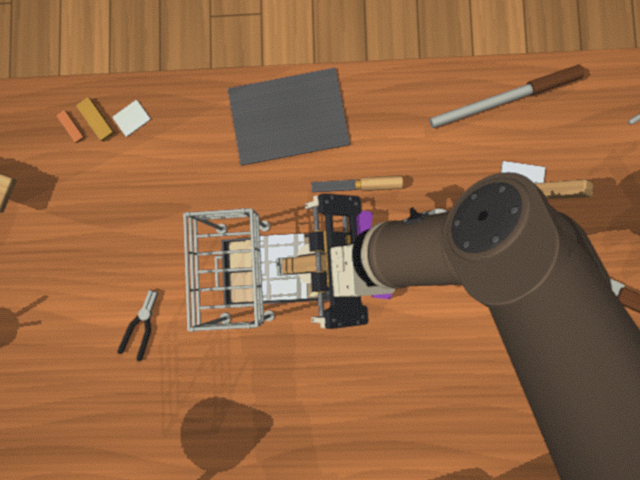

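The plate is level over the near wedges at (385,335) in the scene crop, in front of the rack. I'll lower it and press in small steps.

```bash
python3 -m pendant '[[[-0.12,0,0.16,0,0,0,1],[-0.12,0,0.16,0,0,0,1],[-0.12,0,0.16,0,0,0,1],[-0.12,0,0.16,0,0,0,1],[0,0,0,0,0,0,1]]]'
for i in 1; do python3 -m pendant '[[[-0.05,0,0.06,0,0,0,1],[-0.05,0,0.06,0,0,0,1],[-0.05,0,0.06,0,0,0,1],[0,0,0,0,0,0,1]]]'; done
python3 - <<'E'
from h import *
R,p=tam(hp(-.022,0,.041),HY)
need(R,p)
E
```

```text
clock: 8.12
position: [0.5393, 0.0029, 0.1344]
ee_rot: [-1.814, -1.859, -0.623]
force: [-0.2, -0.6, -3.7]
width: 0.282
clock: 8.45
position: [0.5408, 0.0026, 0.128]
ee_rot: [-1.814, -1.861, -0.626]
force: [-1.1, -3.3, 6.6]
width: 0.279
pos [0.5408 0.0026 0.128 ] clock 8.45 F [-1.1 -3.3  6.6] T [-0.3   0.28  0.25] w 0.279
turn first (units) [ 0.06  0.01 -0.03]  then shift in target tool axes (units) [-0.12 -0.05  0.21] shift in current axes [-0.12 -0.05  0.21]
```

```bash
python3 -m pendant '[[[-0.05,0,0.06,0,0,0,1],[-0.05,0,0.06,0,0,0,1],[0,0,0,0,0,0,1]]]'
python3 -m pendant '[[[-0.05,0,0.06,0,0,0,1],[-0.05,0,0.06,0,0,0,1],[0,0,0,0,0,0,1]]]'
python3 - <<'E'
from h import *
R,p=tam(hp(-.022,0,.041),HY)
need(R,p)
d=shot('scene','s6.png')
cv2.imwrite('pics/s6z.png',cv2.resize(d['img'][120:290,250:450,::-1],None,fx=3.5,fy=3.5,interpolation=cv2.INTER_CUBIC))
E
```

```text
clock: 8.7
position: [0.5417, 0.003, 0.123]
ee_rot: [-1.814, -1.861, -0.629]
force: [-1.2, -5.1, 15.2]
width: 0.28
clock: 8.95
position: [0.5423, 0.0008, 0.1177]
ee_rot: [-1.817, -1.862, -0.629]
force: [-5.3, -17.1, 30.9]
width: 0.28
pos [0.5423 0.0008 0.1177] clock 8.95 F [ -5.3 -17.1  30.9] T [1.35 1.54 1.25] w 0.28
turn first (units) [ 0.1   0.02 -0.03]  then shift in target tool axes (units) [ 0.07 -0.09  0.04] shift in current axes [ 0.07 -0.09  0.03]
```

View pics/s6z.png

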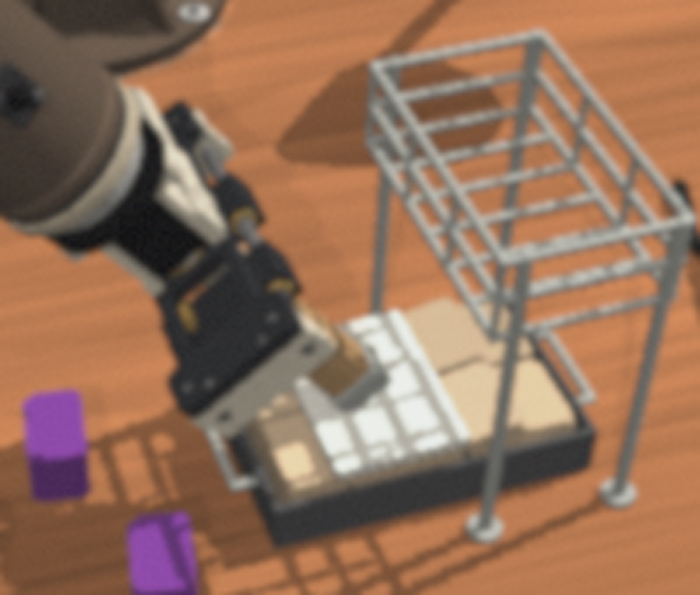

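```bash
python3 -m pendant '[[[0.12,0,-0.16,0,0,0,1],[0.25,0,-0.31,0,0,0,1],[0.25,0,-0.31,0,0,0,1],[0.25,0,-0.31,0,0,0,1],[0.1,0,-0.6,0,0,0,1],[0.1,0,-0.6,0,0,0,1],[-0.4,0,-0.6,0,0,0,1],[-0.4,0,-0.6,0,0,0,1],[-0.4,0,-0.4,0,0,0,1],[0,0,0,0,0,0,1]]]'
cat > bed.py <<'E'
from h import *
import sys
f=sys.argv[1]
d=shot('top',f); w=pts(d); Z=w[...,2]
a=np.radians(HY); R2=np.array([[np.cos(a),np.sin(a)],[-np.sin(a),np.cos(a)]])
l=(w[...,:2]-HC)@R2.T
for s in(1,-1):
  r=[]
  for x0 in np.arange(-.095,.095,.01):
    k=(Z>.026)&(Z<.075)&(l[...,0]>=x0)&(l[...,0]<x0+.01)&(l[...,1]*s>.005)&(l[...,1]*s<.056)
    r.append(f'{round((x0+.005)*1000)}:{np.median(Z[k])*1000:.1f}[{np.percentile(Z[k],5)*1000:.0f},{np.percentile(Z[k],95)*1000:.0f}]' if k.sum()>8 else '-')
  print('row','lr'[s<0],' '.join(r))
E
python3 bed.py t7.png; python3 -c "
from h import *
R,p=tam(hp(.034,0,.07),HY); need(R,p)
plate(dict(np.load('/tmp/t7.png.npz')),.07,.2,(220,320,200,480),90)"
```

```text
clock: 9.83
position: [0.5433, -0.1033, 0.2339]
ee_rot: [-1.824, -1.859, -0.624]
force: [-0.1, -0.2, -4.6]
width: 0.283
row l - -80:40.7[38,43] -70:40.6[38,43] -60:40.6[38,44] -50:40.9[38,44] -40:42.2[40,45] -30:42.4[40,45] -20:43.2[41,45] -10:40.6[38,43] 0:40.5[38,43] 10:40.5[38,42] 20:43.1[39,46] - 40:48.9[47,50] 50:49.9[48,52] 60:40.8[38,43] 70:40.8[38,43] 80:40.4[38,43] 90:40.7[37,43]
row r - -80:40.3[38,43] -70:40.9[38,43] -60:40.7[38,43] -50:41.3[39,44] -40:42.1[40,44] -30:42.9[40,45] -20:43.2[41,46] -10:40.7[38,43] 0:40.6[38,43] 10:40.6[38,43] 20:43.1[39,46] - 40:49.0[47,51] 50:50.2[48,53] 60:40.7[39,43] 70:40.7[38,43] 80:40.3[38,43] 90:40.6[38,42]
pos [ 0.543  -0.1003  0.2338] clock 9.88 F [ 0.2  0.6 -3.2] T [-1.14 -0.18  0.02] w 0.279
turn first (units) [ 0.08  0.04 -0.07]  then shift in target tool axes (units) [ 1.83 -0.03  4.17] shift in current axes [ 1.84 -0.07  4.16]
plate n 2852 slope x,y [-0.0006  0.0292] z 0.1677 rect [542.9 -45.4] [111.9  79.8] 1.1
```

View pics/t7.png

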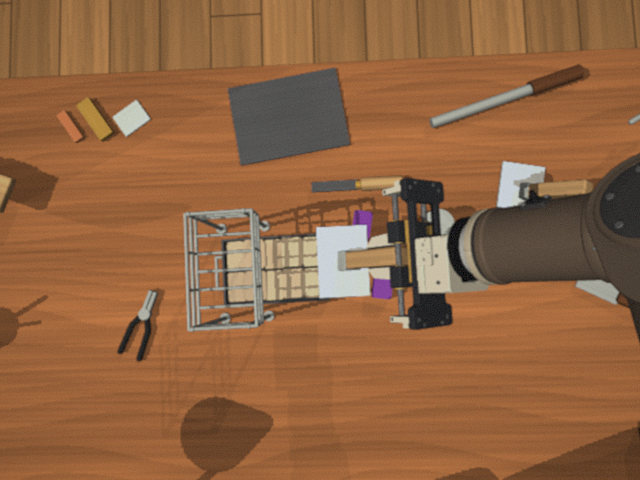

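Near wedges are down to about 42–43 mm and the far ones are half down, slightly rocked. The plate slipped about 0.03 rad nose-up in the grip. I'll correct the pitch with a small pretilt, then go under the rack.

```bash
python3 -m pendant '[[[0,0,0,0,-0.33,0,1],[0,0,0,0,-0.33,0,1],[0,0,0,0,0,0,1]]]'
cat > plan.py <<'E'
# usage: X Z : shift to bring plate centre (hearth x=X, y=0, underside Z) given current pitch; offsets TCP->centre in hearth axes
from h import *
import sys
def go(X,Y,Zt,off,yaw=HY):
    o=arm.observe(); Rc=Ro.from_rotvec(o['ee_rot']).as_matrix()
    a=np.radians(HY); T=np.array([[np.cos(a),-np.sin(a),0],[np.sin(a),np.cos(a),0],[0,0,1]])
    c=o['position']+T@off; l=T.T@(c-np.r_[HC,0])
    d=hp(X,Y,Zt)-c; up=np.array([0,0,d[2]]); ho=d-up
    print('pos',o['position'].round(4),'F',o['force'].round(1),'T',o['ft_torque'].round(2),'clk',round(o['clock'],2))
    print('centre hearth',(l*1000).round(1),'pitch of tool z',np.degrees(np.arctan2(-Rc[2,2],(T.T@Rc)[0,2])).round(2))
    print('vertical units',(Rc.T@up/.04).round(2),'horizontal',(Rc.T@ho/.04).round(2),'| 1unit down',(Rc.T@[0,0,-1]).round(3),'fwd',(Rc.T@T[:,0]).round(3))
E
python3 - <<'E'
from plan import *
d=shot('top','t8.png'); plate(d,.07,.2,(220,320,200,480),90)
go(.034,0,.07,np.array([.0535,0,-.0755]))
E
```

```text
clock: 10.13
position: [0.5426, -0.0944, 0.2351]
ee_rot: [-1.844, -1.901, -0.58]
force: [0.6, 0.9, -2.8]
width: 0.283
plate n 2854 slope x,y [-0.0005 -0.0227] z 0.1639 rect [547.4  50.7] [131.  261.5] 2.4
pos [ 0.5425 -0.0948  0.2349] F [ 0.3 -0.5 -2.6] T [-1.13 -0.16 -0.  ] clk 10.18
centre hearth [-121.1   -0.9  159.4] pitch of tool z 55.14
vertical units [-1.28 -0.01  1.83] horizontal [ 3.18 -0.03  2.22] | 1unit down [-0.572 -0.002  0.821] fwd [ 0.821 -0.001  0.572]
```

```bash
python3 -m pendant '[[[-0.2,0,0.29,0,0,0,1],[-0.2,0,0.29,0,0,0,1],[-0.2,0,0.29,0,0,0,1],[-0.2,0,0.29,0,0,0,1],[-0.2,0,0.29,0,0,0,1],[-0.2,0,0.28,0,0,0,1],[0.2,0,0.14,0,0,0,1],[0.3,0,0.21,0,0,0,1],[0.3,0,0.21,0,0,0,1],[0.3,0,0.21,0,0,0,1],[0.3,0,0.21,0,0,0,1],[0.3,0,0.21,0,0,0,1],[0,0,0,0,0,0,1],[0,0,0,0,0,0,1]]]'
python3 - <<'E'
from plan import *
d=shot('top','t9.png'); d=shot('scene','s9.png')
cv2.imwrite('pics/s9z.png',cv2.resize(d['img'][120:290,250:450,::-1],None,fx=3.5,fy=3.5,interpolation=cv2.INTER_CUBIC))
go(.034,0,.055,np.array([.052,0,-.0785]))
E
```

```text
clock: 11.35
position: [0.5403, -0.0122, 0.1503]
ee_rot: [-1.844, -1.898, -0.582]
force: [-0.9, -0.2, -3.1]
width: 0.282
pos [ 0.5407 -0.0143  0.1498] F [ 0.   1.3 -2.7] T [-1.13 -0.12 -0.01] clk 11.45
centre hearth [-42.1  -1.5  71.3] pitch of tool z 55.15
vertical units [-0.23 -0.    0.33] horizontal [ 1.56 -0.05  1.09] | 1unit down [-0.571 -0.002  0.821] fwd [ 0.821 -0.005  0.571]
```

View pics/s9z.png

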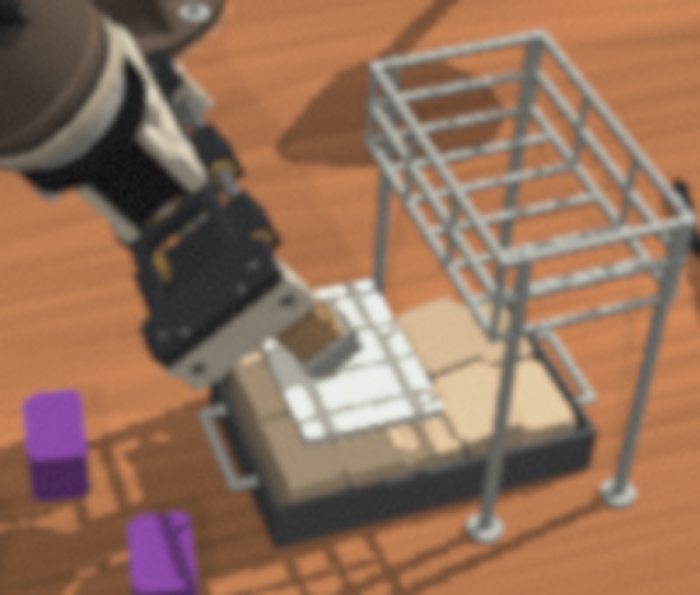

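```bash
python3 -m pendant '[[[0.2,-0.01,0.14,0,0,0,1],[0.25,-0.01,0.175,0,0,0,1],[0.25,-0.01,0.175,0,0,0,1],[0.25,-0.01,0.175,0,0,0,1],[0.25,-0.01,0.175,0,0,0,1],[0.1,0,0.07,0,0,0,1],[0,0,0,0,0,0,1],[0,0,0,0,0,0,1]]]'
cat >> h.py <<'E'
def clear(f):
    d=shot('top',f); w=pts(d); a=np.radians(HY); R2=np.array([[np.cos(a),np.sin(a)],[-np.sin(a),np.cos(a)]])
    l=(w[...,:2]-HC)@R2.T; Z=w[...,2]
    k=(Z>.135)&(Z<.25)&(l[...,0]<.003)&(l[...,0]>-.15)&(abs(l[...,1])<.12)
    print('gripper foremost hearth x mm (z .135-.25):',np.sort(l[k][:,0])[-12:].round(3)*1000)
E
python3 - <<'E'
from plan import *
clear('t10.png'); d=shot('scene','s10.png')
cv2.imwrite('pics/s10z.png',cv2.resize(d['img'][120:290,250:450,::-1],None,fx=3.5,fy=3.5,interpolation=cv2.INTER_CUBIC))
go(.034,0,.055,np.array([.052,0,-.0785]))
im=cv2.imread('pics/t10.png'); cv2.imwrite('pics/t10z.png',cv2.resize(im[190:350,170:410],None,fx=3.3,fy=3.3,interpolation=cv2.INTER_CUBIC))
E
```

```text
clock: 12.12
position: [0.5369, 0.0496, 0.1496]
ee_rot: [-1.847, -1.896, -0.581]
force: [0.8, 0.1, -1.6]
width: 0.279
gripper foremost hearth x mm (z .135-.25): [0. 0. 0. 0. 1. 1. 1. 1. 2. 2. 2. 2.]
pos [0.5371 0.0486 0.1494] F [ 0.3 -0.4 -3. ] T [-1.15 -0.19  0.01] clk 12.22
centre hearth [20.9  0.2 70.9] pitch of tool z 55.14
vertical units [-0.23 -0.    0.33] horizontal [0.27 0.   0.19] | 1unit down [-0.572 -0.001  0.821] fwd [ 0.821 -0.005  0.572]
```

View pics/s10z.png

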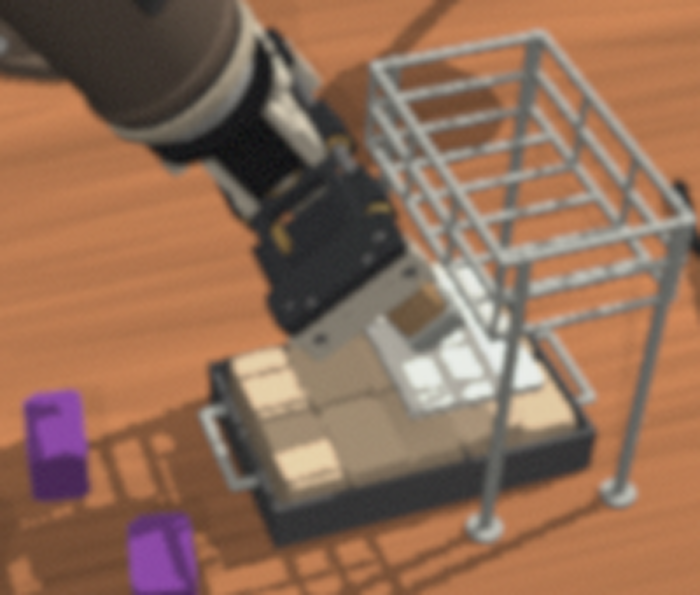

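View pics/t10z.png

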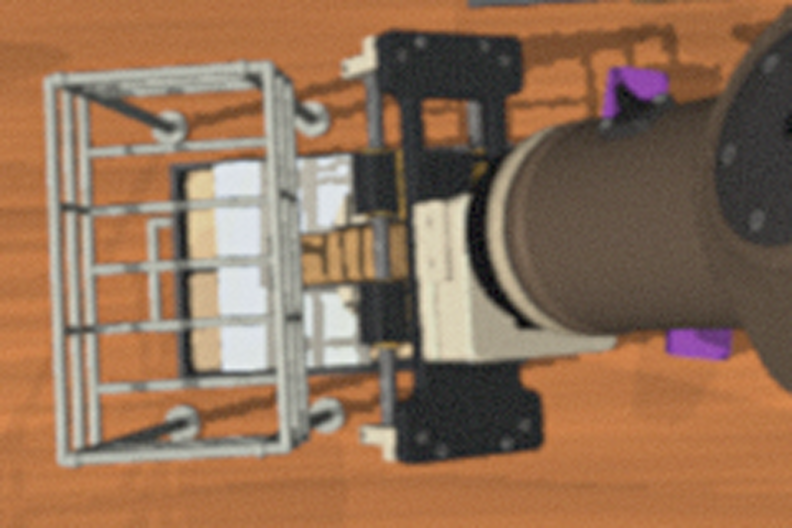

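Run:
```python
from h import *
d=dict(np.load('/tmp/t10.png.npz')); w=pts(d); a=np.radians(HY); R2=np.array([[np.cos(a),np.sin(a)],[-np.sin(a),np.cos(a)]])
l=(w[...,:2]-HC)@R2.T; Z=w[...,2]
for lo in np.arange(.12,.26,.02):
    k=(Z>lo)&(Z<lo+.02)&(l[...,0]>-.15)&(abs(l[...,1])<.12)&(l[...,0]<.03)
    x=np.sort(l[k][:,0]*1000); print(round(lo,2),np.histogram(x,bins=range(-150,31,10))[0])
```

```text
0.12 [ 0  0  0  0  0  0  0  0  0  0  0  0  0  0 28 74 13  0]
0.14 [  0   0   0   0   0   0   0   0   0   0   0   0   9 149  62 252  14  96]
0.16 [ 0  0  0  0  0  0  0  1  0  0 10 10 97 19  0 49  7  8]
0.18 [  0   0   0   0  32   0  95  60   0   0  69   0   0   0   0 266  32  10]
0.2 [  0   0   0   0 151 420 383 105  70  13 307 313 104   0   0 327 167  53]
0.22 [  0   0   0   0   0   0   1 297 520 777 294 201   0   0   0   0   0   0]
0.24 [  0  26  29   3  12   4   0 115 248  13  42   0   0   0   0   0   0   0]
0.26 [ 0  0  6 48 67 79  0 12  0  0  0  0  0  0  0  0  0  0]
```

```bash
python3 -m pendant '[[[-0.08,0,0.12,0,0,0,1],[-0.09,0,0.13,0,0,0,1],[0.06,0,0.04,0,0,0,1],[0.06,0,0.05,0,0,0,1],[0,0,0,0,0,0,1]]]'
python3 -m pendant '[[[-0.06,0,0.08,0,0,0,1],[-0.06,0,0.08,0,0,0,1],[0,0,0,0,0,0,1]]]'
python3 - <<'E'
from plan import *
go(.027,0,.041,np.array([.052,0,-.0785]))
E
```

```text
clock: 12.63
position: [0.5365, 0.0565, 0.1373]
ee_rot: [-1.846, -1.895, -0.582]
force: [-0.4, 1.2, -3.8]
width: 0.279
clock: 12.88
position: [0.5366, 0.0551, 0.1286]
ee_rot: [-1.847, -1.895, -0.581]
force: [0.2, -0.4, -3.1]
width: 0.281
pos [0.5366 0.0551 0.1286] F [ 0.2 -0.4 -3.1] T [-1.1  -0.13  0.03] clk 12.88
centre hearth [27.4  0.6 50.1] pitch of tool z 55.11
vertical units [-0.13 -0.    0.19] horizontal [-0.01  0.01 -0.01] | 1unit down [-0.572 -0.001  0.82 ] fwd [ 0.82  -0.005  0.572]
```

```bash
python3 -m pendant '[[[-0.05,0,0.07,0,0,0,1],[-0.04,0,0.06,0,0,0,1],[0,0,0,0,0,0,1]]]'
python3 -m pendant '[[[-0.03,0,0.04,0,0,0,1],[-0.03,0,0.04,0,0,0,1],[0,0,0,0,0,0,1]]]'
python3 - <<'E'
from plan import *
go(.027,0,.041,np.array([.052,0,-.0785]))
E
```

```text
clock: 13.13
position: [0.5368, 0.0554, 0.1227]
ee_rot: [-1.847, -1.895, -0.582]
force: [-1.6, 0.9, -1.7]
width: 0.277
clock: 13.38
position: [0.537, 0.0548, 0.1204]
ee_rot: [-1.847, -1.895, -0.583]
force: [-4.8, -8.3, 16.8]
width: 0.283
pos [0.537  0.0548 0.1204] F [-4.8 -8.3 16.8] T [0.56 1.2  0.98] clk 13.38
centre hearth [27.1  0.1 41.9] pitch of tool z 55.07
vertical units [-0.01 -0.    0.02] horizontal [-0.  0. -0.] | 1unit down [-0.573 -0.001  0.82 ] fwd [ 0.82  -0.005  0.573]
```

```bash
python3 -m pendant '[[[-0.03,0,0.04,0,0,0,1],[-0.03,0,0.04,0,0,0,1],[0,0,0,0,0,0,1],[0,0,0,0,0,0,1]]]'
python3 - <<'E'
from plan import *
go(.027,0,.041,np.array([.052,0,-.0785]))
d=shot('scene','s11.png')
cv2.imwrite('pics/s11z.png',cv2.resize(d['img'][120:290,250:450,::-1],None,fx=3.5,fy=3.5,interpolation=cv2.INTER_CUBIC))
d=shot('top','t11.png'); plate(d,.03,.07,(230,310,225,262),150)
E
```

```text
clock: 13.72
position: [0.5376, 0.0535, 0.1165]
ee_rot: [-1.849, -1.895, -0.583]
force: [-5.5, -11.9, 21.3]
width: 0.281
pos [0.5376 0.0535 0.1165] F [ -5.5 -11.9  21.3] T [0.48 1.33 1.12] clk 13.72
centre hearth [25.8 -0.4 38. ] pitch of tool z 55.14
vertical units [ 0.04  0.   -0.06] horizontal [ 0.02 -0.01  0.02] | 1unit down [-0.572 -0.003  0.821] fwd [ 0.821 -0.006  0.571]
plate n 853 slope x,y [0.0006 0.021 ] z 0.0512 rect [536.6 127.2] [ 50.9 111.8] 89.5
```

View pics/s11z.png

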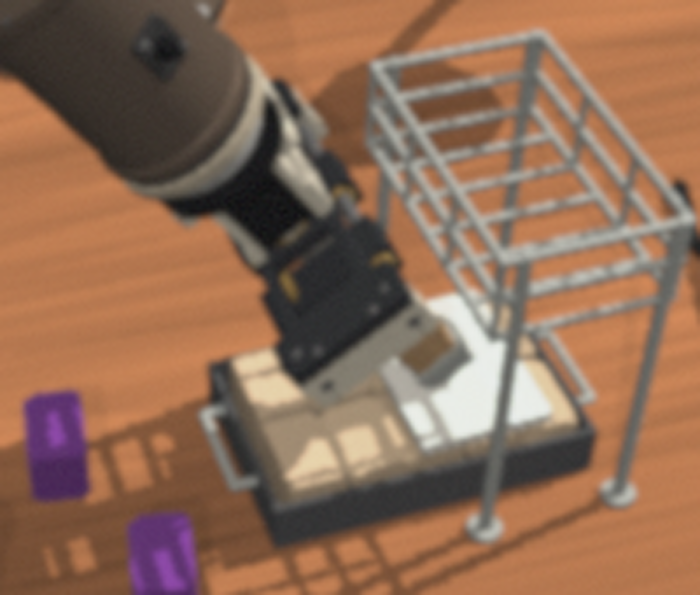

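```bash
python3 -m pendant '[[[0.11,0,-0.16,0,0,0,1],[0.11,0,-0.16,0,0,0,1],[-0.1,0,-0.1,0,0,0,1],[-0.4,0,-0.3,0,0,0,1],[-0.4,0,-0.3,0,0,0,1],[-0.4,0,-0.3,0,0,0,1],[-0.4,0,-0.3,0,0,0,1],[-0.2,0,-0.6,0,0,0,1],[-0.2,0,-0.6,0,0,0,1],[-0.3,0,-0.6,0,0,0,1],[-0.4,0,-0.6,0,0,0,1],[-0.4,0,-0.6,0,0,0,1],[-0.2,0,-0.3,0,0,0,1],[0,0,0,0,0,0,1],[0,0,0,0,0,0,1]]]'
python3 bed.py t12.png; python3 -c "
from plan import *
go(-.02,0,.06,np.array([.0535,0,-.077]))
plate(dict(np.load('/tmp/t12.png.npz')),.07,.2,(220,320,290,480),90)"
```

```text
clock: 15.07
position: [0.5422, -0.163, 0.2034]
ee_rot: [-1.849, -1.894, -0.582]
force: [0.1, 0.9, -2.8]
width: 0.278
row l -90:32.9[29,42] -80:40.6[38,43] -70:40.6[39,42] -60:40.6[38,43] -50:40.0[37,43] -40:41.0[38,44] -30:41.9[39,45] -20:43.2[41,45] -10:41.0[38,44] 0:40.4[38,43] 10:40.4[38,43] 20:40.2[37,43] - 40:42.7[39,45] 50:42.6[40,46] 60:41.0[38,44] 70:40.5[38,43] 80:40.8[38,43] 90:40.6[38,43]
row r -90:35.1[29,42] -80:40.4[38,43] -70:40.7[38,43] -60:40.7[38,43] -50:40.4[38,43] -40:40.9[39,44] -30:42.2[39,45] -20:43.0[41,45] -10:40.3[38,43] 0:40.3[38,43] 10:40.4[38,43] 20:40.4[37,43] - 40:42.0[40,45] 50:43.0[40,45] 60:41.0[39,44] 70:40.8[38,43] 80:40.5[38,43] 90:40.2[38,43]
pos [ 0.542  -0.1615  0.2033] F [ 0.4 -0.2 -3.5] T [-1.1  -0.14  0.01] clk 15.12
centre hearth [-187.7    1.6  126.3] pitch of tool z 55.08
vertical units [-0.95 -0.    1.36] horizontal [3.44 0.02 2.4 ] | 1unit down [-0.572 -0.001  0.82 ] fwd [ 0.82  -0.004  0.572]
plate n 2537 slope x,y [-0.0037  0.0345] z 0.1369 rect [ 541.5 -104.7] [112.   79.9] 1.5
```

View pics/t12.png

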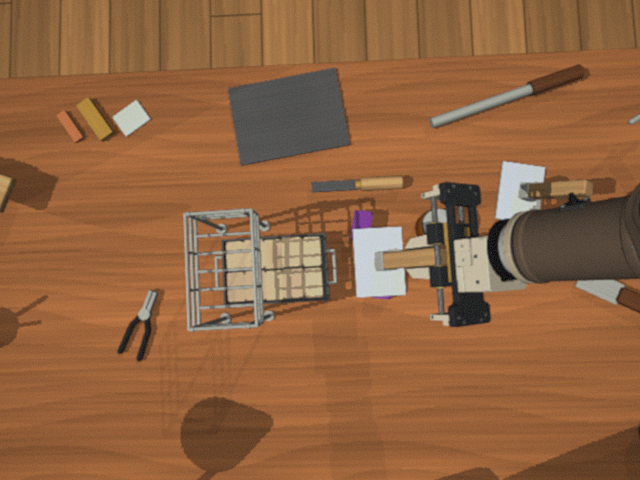

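Every wedge top is within about 2 mm of level (41 mm). I'll re-level the plate (slope 0.035) and give one central press that bears on all four high edges.

```bash
python3 -m pendant '[[[0,0,0,0,-0.25,0,1],[0,0,0,0,-0.25,0,1],[0,0,0,0,0,0,1],[0,0,0,0,0,0,1]]]'
python3 - <<'E'
from plan import *
d=shot('top','t13.png'); plate(d,.07,.2,(220,320,325,480),90)
go(.0,0,.058,np.array([.0538,0,-.0767]))
E
```

```text
clock: 15.45
position: [0.5422, -0.1605, 0.2041]
ee_rot: [-1.87, -1.923, -0.548]
force: [-0.6, 0.5, -2.9]
width: 0.281
plate n 2563 slope x,y [-0.0021 -0.0067] z 0.1354 rect [ 541.5 -105. ] [111.8  79.9] 1.6
pos [ 0.5422 -0.161   0.2039] F [ 0.5 -0.6 -2.9] T [-1.08 -0.09  0.05] clk 15.5
centre hearth [-186.9    1.3  127.2] pitch of tool z 57.41
vertical units [-0.93 -0.    1.46] horizontal [3.94 0.02 2.52] | 1unit down [-0.539 -0.001  0.843] fwd [ 0.843 -0.003  0.539]
```

```bash
python3 -m pendant '[[[-0.15,0,0.24,0,0,0,1],[-0.2,0,0.31,0,0,0,1],[-0.2,0,0.31,0,0,0,1],[0.2,0,0.13,0,0,0,1],[0.36,0,0.23,0,0,0,1],[0.36,0,0.23,0,0,0,1],[0.36,0,0.23,0,0,0,1],[0.36,0,0.23,0,0,0,1],[0.36,0,0.23,0,0,0,1],[0.36,0,0.23,0,0,0,1],[0.36,0,0.23,0,0,0,1],[0.36,0,0.23,0,0,0,1],[0.36,0,0.23,0,0,0,1],[0.36,0,0.23,0,0,0,1],[0.13,0,0.09,0,0,0,1],[-0.1,0,0.16,0,0,0,1],[-0.15,0,0.23,0,0,0,1],[0,0,0,0,0,0,1],[0,0,0,0,0,0,1]]]'
python3 - <<'E'
from plan import *
go(.0,0,.043,np.array([.0538,0,-.0767]))
E
```

```text
clock: 17.08
position: [0.5371, 0.0235, 0.1427]
ee_rot: [-1.874, -1.918, -0.547]
force: [0.8, -0.2, -3.4]
width: 0.277
pos [0.5371 0.0235 0.1427] F [ 0.8 -0.2 -3.4] T [-1.07 -0.16  0.  ] clk 17.08
centre hearth [-2.4  1.  66. ] pitch of tool z 57.39
vertical units [-0.31  0.    0.48] horizontal [0.05 0.02 0.03] | 1unit down [-0.539  0.001  0.842] fwd [ 0.842 -0.006  0.539]
```

```bash
python3 -m pendant '[[[-0.1,0,0.16,0,0,0,1],[-0.1,0,0.16,0,0,0,1],[-0.08,0,0.12,0,0,0,1],[-0.04,0,0.06,0,0,0,1],[0,0,0,0,0,0,1]]]'
python3 -m pendant '[[[-0.03,0,0.05,0,0,0,1],[-0.03,0,0.05,0,0,0,1],[0,0,0,0,0,0,1],[0,0,0,0,0,0,1]]]'
python3 - <<'E'
from plan import *
go(.0,0,.041,np.array([.0538,0,-.0767]))
E
```

```text
clock: 17.5
position: [0.5373, 0.0246, 0.1199]
ee_rot: [-1.872, -1.919, -0.548]
force: [0.3, 0.4, -2.4]
width: 0.282
clock: 17.83
position: [0.538, 0.0249, 0.1168]
ee_rot: [-1.872, -1.921, -0.55]
force: [-3.3, -5.5, 11.3]
width: 0.281
pos [0.538  0.0249 0.1168] F [-3.3 -5.5 11.3] T [0.47 0.71 0.53] clk 17.83
centre hearth [-1.  -0.  40.1] pitch of tool z 57.36
vertical units [ 0.01  0.   -0.02] horizontal [ 0.02 -0.    0.01] | 1unit down [-0.539 -0.002  0.842] fwd [ 0.842 -0.005  0.539]
```

```bash
python3 -m pendant '[[[-0.03,0,0.05,0,-0.05,0,1],[-0.03,0,0.05,0,-0.05,0,1],[0,0,0,0,0,0,1],[0,0,0,0,0,0,1],[0,0,0,0,0,0,1]]]'
python3 - <<'E'
from plan import *
go(.0,0,.041,np.array([.0538,0,-.0767]))
E
python3 -m pendant '[[[0.11,0,-0.16,0,0,0,1],[0.11,0,-0.16,0,0,0,1],[-0.1,0,-0.1,0,0,0,1],[-0.4,0,-0.3,0,0,0,1],[-0.4,0,-0.3,0,0,0,1],[-0.4,0,-0.3,0,0,0,1],[-0.4,0,-0.3,0,0,0,1],[-0.2,0,-0.6,0,0,0,1],[-0.2,0,-0.6,0,0,0,1],[-0.4,0,-0.6,0,0,0,1],[-0.4,0,-0.6,0,0,0,1],[-0.2,0,-0.3,0,0,0,1],[0,0,0,0,0,0,1],[0,0,0,0,0,0,1]]]'
python3 bed.py t14.png; python3 -c "
from plan import *
go(-.02,0,.06,np.array([.0535,0,-.077]))
plate(dict(np.load('/tmp/t14.png.npz')),.07,.2,(220,320,325,500),90)"
```

```text
clock: 18.25
position: [0.5383, 0.0249, 0.1155]
ee_rot: [-1.876, -1.926, -0.545]
force: [-15.6, -17.8, 54.0]
width: 0.28
pos [0.5383 0.0249 0.1155] F [-15.6 -17.8  54. ] T [2.44 3.69 2.25] clk 18.25
centre hearth [-1.  -0.2 38.8] pitch of tool z 57.77
vertical units [ 0.03  0.   -0.05] horizontal [ 0.02 -0.01  0.01] | 1unit down [-0.533 -0.003  0.846] fwd [ 0.846 -0.004  0.533]
clock: 19.42
position: [0.5423, -0.1654, 0.1954]
ee_rot: [-1.879, -1.924, -0.542]
force: [0.1, 0.2, -2.6]
width: 0.284
row l -90:33.1[30,41] -80:40.5[38,43] -70:40.4[38,43] -60:40.4[38,42] -50:40.4[37,43] -40:40.6[38,43] -30:40.4[38,42] -20:40.5[38,43] -10:40.3[38,43] 0:40.6[38,43] 10:40.6[38,43] 20:40.4[38,43] - 40:42.2[40,44] 50:42.4[40,45] 60:41.6[38,46] 70:40.6[38,43] 80:40.9[38,43] 90:40.6[38,43]
row r -90:32.6[29,42] -80:40.8[38,43] -70:40.7[38,43] -60:40.8[38,43] -50:40.3[38,43] -40:40.5[38,43] -30:40.4[38,43] -20:40.6[38,43] -10:40.4[38,43] 0:40.5[39,43] 10:40.8[38,43] 20:40.4[38,43] - 40:42.1[40,44] 50:42.7[40,45] 60:41.5[39,44] 70:40.5[39,43] 80:40.8[38,43] 90:40.5[38,42]
pos [ 0.542  -0.164   0.1954] F [-0.1  0.7 -2.9] T [-1.03 -0.14  0.02] clk 19.47
centre hearth [-190.2    1.6  118.4] pitch of tool z 57.81
vertical units [-0.78 -0.    1.23] horizontal [3.6  0.02 2.27] | 1unit down [-0.533 -0.     0.846] fwd [ 0.846 -0.004  0.533]
plate n 2340 slope x,y [-0.0018  0.0002] z 0.1286 rect [ 541.7 -108.1] [112.1  79.3] 1.5
```

View pics/t14.png

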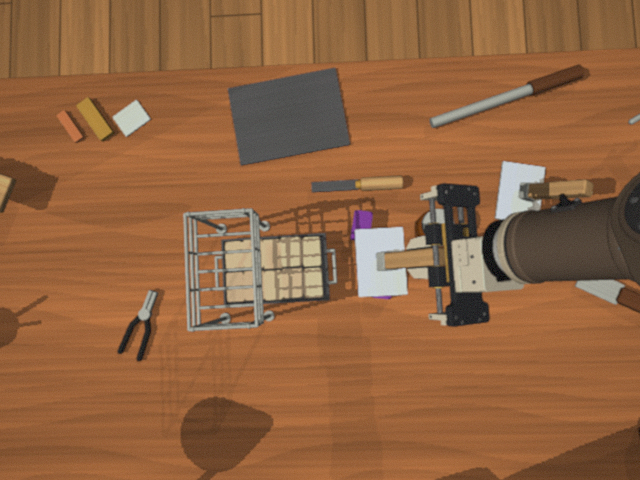

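The bed is level: near wedges at 40.5 mm, far wedges about 42 mm, with the last press reaching about 55 N. The plate is level, so I'll return the tamper to its starting spot.

Run:
```python
from h import *
o=arm.observe(); Rc=Ro.from_rotvec(o['ee_rot']).as_matrix()
print((Rc.T@[-.076,-.124,0]/.04).round(2),(Rc.T@[0,0,-.11]/.04).round(2))
```

```text
[-2.58 -1.98 -1.63] [-1.47 -0.    2.33]
```

```bash
python3 -m pendant '[[[-0.14,-0.1,-0.08,0,0,0,1],[-0.27,-0.21,-0.17,0,0,0,1],[-0.27,-0.21,-0.17,0,0,0,1],[-0.27,-0.21,-0.17,0,0,0,1],[-0.27,-0.21,-0.17,0,0,0,1],[-0.27,-0.21,-0.17,0,0,0,1],[-0.27,-0.21,-0.17,0,0,0,1],[-0.27,-0.21,-0.17,0,0,0,1],[-0.27,-0.21,-0.17,0,0,0,1],[-0.27,-0.2,-0.19,0,0,0,1],[0,0,0,0,0,0,1],[-0.15,0,0.23,0,0,0,1],[-0.2,0,0.32,0,0,0,1],[-0.2,0,0.32,0,0,0,1],[-0.2,0,0.32,0,0,0,1],[-0.2,0,0.32,0,0,0,1],[-0.15,0,0.23,0,0,0,1],[0,0,0,0,0,0,1],[0,0,0,0,0,0,1]]]'
python3 - <<'E'
from h import *
d=shot('top','t15.png'); plate(d,.01,.1,(250,350,400,490),120); o=arm.observe(); print(o['position'],o['force'])
Rc=Ro.from_rotvec(o['ee_rot']).as_matrix();print((Rc.T@[0,0,-.01]/.04).round(3))
E
```

```text
clock: 21.05
position: [0.4663, -0.2875, 0.1137]
ee_rot: [-1.875, -1.925, -0.542]
force: [-0.0, -0.8, -2.3]
width: 0.279
plate n 2050 slope x,y [-0.0011  0.0115] z 0.0469 rect [ 465.7 -229.8] [111.8  80.2] 1.6
[ 0.46670271 -0.28787777  0.11442991] [-0.1345467   0.31510135 -3.19098779]
[-0.133 -0.     0.212]
```

View pics/t15.png

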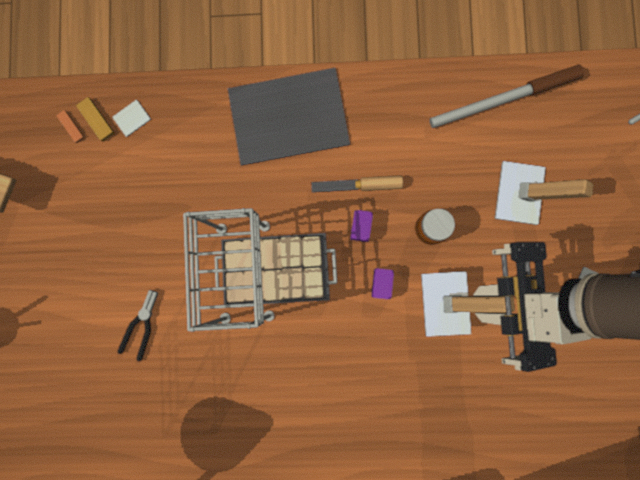

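```bash
python3 -m pendant '[[[-0.13,0,0.2,0,0,0,1],[-0.13,0,0.21,0,0,0,1],[-0.13,0,0.21,0,0,0,1],[-0.07,0,0.11,0,0,0,1],[-0.03,0,0.05,0,0,0,1],[-0.02,0,0.03,0,0,0,1],[0,0,0,0,0,0,1],[0,0,0,0,0,0,1]]]'
python3 - <<'E'
from h import *
d=shot('top','t16.png'); plate(d,-.01,.1,(250,350,400,490),120); o=arm.observe(); print(o['position'],o['force'])
E
```

```text
clock: 21.77
position: [0.4665, -0.2884, 0.076]
ee_rot: [-1.877, -1.926, -0.542]
force: [-0.1, -0.1, -3.4]
width: 0.281
plate n 1684 slope x,y [0.0016 0.0015] z 0.0091 rect [ 465.9 -228.6] [111.5  75.3] 1.3
[ 0.46655442 -0.28835482  0.07615316] [ 0.13579354 -0.10169379 -2.34597712]
```

```bash
python3 -m pendant '[[[-0.02,0,0.03,0,0,0,1],[-0.01,0,0.02,0,0,0,1],[0,0,0,0,0,0,1]]]'
python3 -m pendant '[[[0,0,0,0,0,0,0.6],[0,0,0,0,0,0,0.4],[0,0,0,0,0,0,0.2],[0,0,0,0,0,0,0],[0,0,0,0,0,0,0],[0,0,0,0,0,0,0],[0,0,0,0,0,0,0],[0,0,0,0,0,0,0],[0,0,0,0,0,0,0],[0,0,0,0,0,0,0]]]'
python3 - <<'E'
from h import *
d=shot('scene','s17.png'); o=arm.observe(); print(o['width'],o['force'])
cv2.imwrite('pics/s17z.png',cv2.resize(d['img'][120:290,130:450,::-1],None,fx=2.5,fy=2.5))
E
```

```text
clock: 22.07
position: [0.4668, -0.2885, 0.0748]
ee_rot: [-1.877, -1.927, -0.543]
force: [-1.1, -2.8, 7.2]
width: 0.28
clock: 22.9
position: [0.4663, -0.2882, 0.0735]
ee_rot: [-1.877, -1.926, -0.542]
force: [0.6, 0.4, -0.0]
width: 0.958
0.9779522551208988 [ 0.68070874  0.39959199 -0.02148214]
```

View pics/s17z.png

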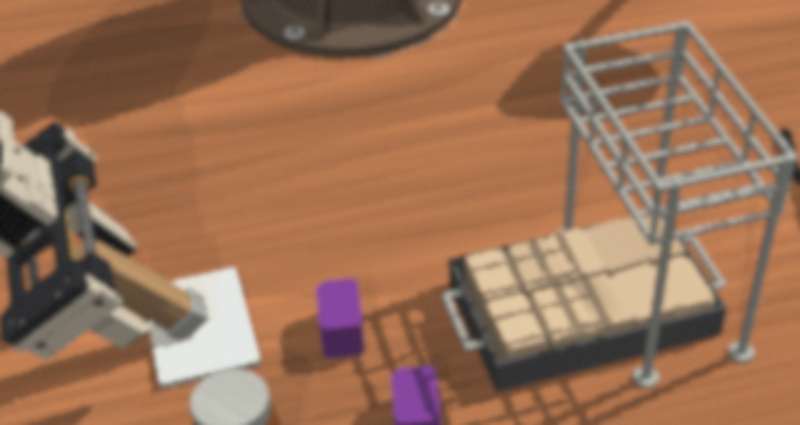

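The tamper stands on its plate, the gripper is open, and the bed looks level. I'll back off along the tool axis.

```bash
python3 -m pendant '[[[0,0,-0.1,0,0,0,0],[0,0,-0.25,0,0,0,0],[0,0,-0.4,0,0,0,0],[0,0,-0.5,0,0,0,0],[0,0,-0.5,0,0,0,0],[0,0,-0.5,0,0,0,0],[0,0,-0.5,0,0,0,0],[0,0,-0.3,0,0,0,0],[0,0,0,0,0,0,0],[0,0,0,0,0,0,0],[0,0,0,0,0,0,0]]]'
python3 bed.py t18.png
python3 - <<'E'
from h import *
a=dict(np.load('/tmp/top0.png.npz'));d=dict(np.load('/tmp/t18.png.npz')); plate(d,-.01,.03,(250,350,400,490),120); o=arm.observe(); print(o['clock'],o['force'],o['position'])
for n,(r0,r1,c0,c1) in dict(jar=(205,245,415,458),pliers=(285,365,110,165),file=(172,198,305,410)).items():
    print(n,cv2.absdiff(a['img'],d['img'])[r0:r1,c0:c1].mean().round(1))
E
```

```text
clock: 23.87
position: [0.4676, -0.3526, 0.1764]
ee_rot: [-1.876, -1.925, -0.542]
force: [-0.5, 0.1, -0.5]
width: 1.003
row l -90:32.0[30,40] -80:40.4[38,43] -70:40.4[38,43] -60:40.4[37,43] -50:40.2[37,43] -40:40.2[38,43] -30:40.8[38,43] -20:40.6[38,43] -10:40.2[37,43] 0:40.4[38,43] 10:40.7[38,43] 20:40.3[38,43] - 40:42.4[40,45] 50:42.8[40,46] 60:41.5[38,45] 70:40.7[39,43] 80:40.7[38,43] 90:40.5[38,43]
row r -90:32.5[29,41] -80:40.5[38,43] -70:40.4[38,43] -60:40.5[38,43] -50:40.2[38,43] -40:40.5[38,42] -30:40.6[38,43] -20:40.7[38,43] -10:40.4[38,43] 0:40.9[38,43] 10:40.5[38,43] 20:40.4[38,43] - 40:42.2[40,44] 50:42.7[41,45] 60:41.3[39,45] 70:40.5[38,43] 80:40.8[38,43] 90:40.7[38,43]
plate n 1984 slope x,y [0.0017 0.0044] z 0.0072 rect [ 466.  -231.2] [111.6  80.4] 1.5
23.9167 [-0.614681   -0.52029759 -0.37351357] [ 0.46752475 -0.35231147  0.17615364]
jar 3.0
pliers 3.1
file 2.8
```

View pics/t18.png

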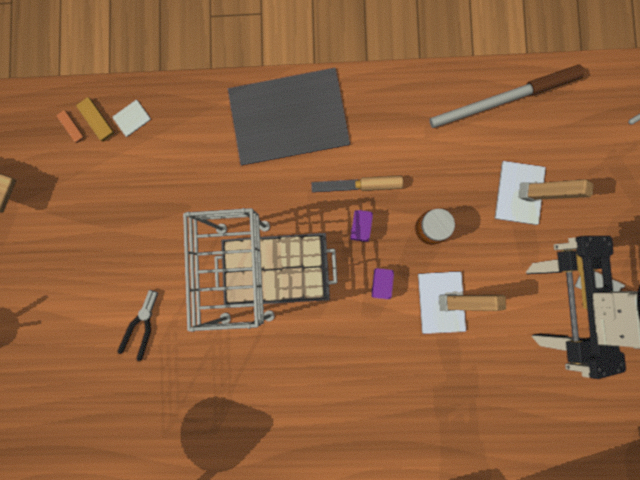

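The tamper stands at (442,302), clear of the fingers at (530–580, 250–345). The bed is level and the jar, pliers and file haven't moved, so I'm handing it in.

```bash
python3 -c "
from cell import arm
print(arm.sign_off())"
```

```text
the job is handed in; nothing more can be done
None
```

I pressed all four wedges down with the tamper, stood it back near its starting spot, and handed the job in at about 24 s of the 72 s. No verdict came back.

I took the nearer tamper by its handle and made three presses: the near wedges, the far wedges under the rack, then the middle of the bed at about 55 N. The plate slipped about 0.03–0.05 rad nose-up in the grip during the first two presses, so I re-levelled it before going on.

**Last checks:**
- **Bed:** the near wedges and all the blocks read 40–41 mm, flush with the finished bed. The far wedges are not quite flush: they read about 2 mm high at their far edge, with about 0.06 rad of tilt. That is inside the 4.5 mm and 0.18 rad limits.
- **Tamper:** it stands on its plate on the bench, about 0.32 m from the hearth's centre, with a slope under 0.005 rad. The gripper is open and clear of it.
- **Surroundings:** the before and after pictures show no movement of the jar, pliers or file. I saw no contact with the rack, but I had no direct force reading on it.

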